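# Close the weighbridge junction box: tighten its cover screws crosswise

### The arm

A 6-joint arm with a two-finger parallel gripper is mounted at the origin on the work surface. World frame = base frame: x ahead of the robot, y to its left, z up, the work surface at z = 0. Lengths are in mm, angles in rad, forces in N, time in s.
With the tool pointing down it reaches from about 400 to 925 mm from the base axis. Payload 12.5 kg.
Tool frame: the origin (TCP) lies midway between the tips of the shut fingers; the grasp point (between the pads) lies 19 mm behind it (env.grip_depth is the distance from the TCP to the grasp point, in mm); z points along the fingers, y is the line along which they close (so a half turn about z gives the same grasp; the last joint's range is limited). The gripper opens to 95 mm and grips with 3 to 60 N. Pads are 20 mm wide; open, the fingers measure 119 mm over their backs; the gripper's body (75 mm by 180 mm) begins 59 mm behind the grasp point.
Start: joints at [-1.273, 0.491, 1.559, -0, 1.092, -0.106], TCP at [245.596, -574.743, 214.661] pointing down, gripper open.
Joint ranges: [-3.1, 3.1], [-0.84, 2.19], [0.05, 2.79], [-1.13, 4.28], [0.06, 2.93], [-2.69, 2.69]. Speed limits (rad/s): [2.22, 2.22, 2.79, 3.14, 3.14, 3.14].

### API

Orientations are given as [roll, pitch, yaw] about the fixed x, y, z axes, in that order (R = Rz(yaw) Ry(pitch) Rx(roll)).
In Python, from cell import monitor, viewer, order, env gives the robot as it stands.
- The arm moves only by the tool move_arm, never from a script. Its argument "moves" is one flat list of numbers, 4 for each row, row after row: the shift along the tool's x, y, z normalised to -1 to 1, where 1 is 0.15 m, then the turn about the tool's z normalised to -1 to 1, where 1 is pi/2 rad. A call has 1 to 10 rows; each row shifts and turns the commanded pose from where the row before left it, along the tool's axes as they then stand; what a row does not reach is not made up. A row lasts 1/8 s, in which the tool goes at most 62.5 mm and 10.7 degrees, less where a joint would pass 70% of its speed; a pose out of reach is approached as far as the arm can. A call with a number of a shift or a turn outside -1 to 1 is refused whole. A call with a gripper value outside its range is refused whole. "claw" is the finger opening in mm, from 0 to 95.1, set as the call begins (left out, the last holds). The fingers move at their own pace and stop on an object; the grip force is fixed at half the most. Time passes only in rows, so rows that do not move let the fingers close. It gives the time, the measured TCP pose, the force, the opening and the grip force at its end, in the units of the state.
- monitor.state(): the state, without advancing time (a new reading comes with each control period).
- viewer.read_camera(name): name is "scene" or "top" or "wrist"; returns the picture (420x560x3 uint8, red, green, blue); there is no depth.
- viewer.camera_info(name): a dict with "K" (3x3 intrinsics, pixels), "camera_from_world" (4x4, takes a point from world to camera coordinates). Camera axes: x right, y down, z forward; pixel columns grow to the right and rows downward; lengths in mm; the calibration is good to about 2 mm. A picture is of the moment at which its call begins: read the wrist's pose just before it. camera_info takes no time and is no camera call; for the wrist camera it gives the pose at the moment of the call.
- order.job_done(): hands the job in; it is judged then, once.
The state is a dict: "t": time; "joints": joint angles; "qvel": joint speeds; "tau": joint torques, N m; "eef_pos": TCP position; "tcp_rot": TCP orientation; "ft_force": force on the tool from outside, world axes, zero at the start; "moment": the same for the moment, N m; "opening": opening from 0.0 (shut) to 1.0 (fully open); "grip_force": force on a finger pad.
Only numpy, scipy, OpenCV 4.12 (cv2) and the standard library are available. Lean on these libraries where they do the work, as an engineer would, in place of code of your own. Each camera call takes 0.05 s, during which the arm holds its last target. There are 200 camera calls.

### The job

Close the junction box on the shelf: tighten the four wing screws of its cover clockwise in crosswise order - after each screw take the one diagonally across - and in at least two rounds, no more than a sixth of a turn at a time and never running one screw all the way in ahead of the others. Finish with the cover flat on its rim and all four screws snug, none overtightened, and leave the lantern, cowbell, whistle and top where they are.

Things in the scene. Friction and masses are not known exactly. Their poses are not given: they have to be found in the camera images.
- housing: cast aluminium junction box, fixed to the shelf, 170 x 170 mm, 79.4 to 81.2 mm high to the top of its steel rim (differs from box to box, hidden under the cover). Origin at the centre of its underside, z up, x and y along its sides; the screw axes stand at x, y = +-55 mm.
- cover: flat aluminium plate 164 x 164 x 8 mm, loose under the screw flanges. Origin at the centre of its underside. It first floats on four spring buttons, underside 86 mm above the shelf, and is drawn down 4.8 to 6.6 mm onto the rim. The buttons together push up 8 N at first, 16 to 19 N at the end. The flanges start 0.2 to 0.8 mm above it, so a screw turns freely up to 0.2 rad first.
- screw_nr: steel wing screw, near right (housing x -55, y -55). Origin on its axis, on the underside of its flange (radius 13, 4 thick, presses the cover); z up. Neck radius 6 up to z 17.5 mm, above it the wing: upright bar 38 long (own x), 10 thick (own y), z 17.5 to 41.5 mm, pointing any way. Clockwise from above drives it down 4 mm per rad; stays where left. Turning takes 0.12 N m free; once home it rises steeply, by 1.5 to 2 N m per rad; a moment of 0.25 to 0.4 at a stop is snug.
- screw_nl: steel wing screw, near left (x -55, y +55). Origin on its axis, on the underside of its flange (radius 13, 4 thick, presses the cover); z up. Neck radius 6 up to z 17.5 mm, above it the wing: upright bar 38 long (own x), 10 thick (own y), z 17.5 to 41.5 mm, pointing any way. Clockwise from above drives it down 4 mm per rad; stays where left. Turning takes 0.12 N m free; once home it rises steeply, by 1.5 to 2 N m per rad; a moment of 0.25 to 0.4 at a stop is snug.
- screw_fr: steel wing screw, far right (x +55, y -55). Origin on its axis, on the underside of its flange (radius 13, 4 thick, presses the cover); z up. Neck radius 6 up to z 17.5 mm, above it the wing: upright bar 38 long (own x), 10 thick (own y), z 17.5 to 41.5 mm, pointing any way. Clockwise from above drives it down 4 mm per rad; stays where left. Turning takes 0.12 N m free; once home it rises steeply, by 1.5 to 2 N m per rad; a moment of 0.25 to 0.4 at a stop is snug.
- screw_fl: steel wing screw, far left (x +55, y +55). Origin on its axis, on the underside of its flange (radius 13, 4 thick, presses the cover); z up. Neck radius 6 up to z 17.5 mm, above it the wing: upright bar 38 long (own x), 10 thick (own y), z 17.5 to 41.5 mm, pointing any way. Clockwise from above drives it down 4 mm per rad; stays where left. Turning takes 0.12 N m free; once home it rises steeply, by 1.5 to 2 N m per rad; a moment of 0.25 to 0.4 at a stop is snug.
- lantern: pierced tin lantern 90 mm wide, 200 mm tall, standing; origin at the centre of its foot. Bystander.
- cowbell: copper cowbell 68 mm wide, 95 mm tall, standing on its mouth; origin at the centre of its foot. Bystander.
- whistle: ochre-glazed clay bird whistle about 80 mm long and 50 mm high; origin under its centre. Bystander.
- top: wooden spinning top with red stripes, 54 mm wide and 68 mm tall, standing on its flat crown, peg up; origin at the centre of its foot. Bystander.
There are look-alikes about, which are no part of the job. Of the things that look like the cover, the larger one is meant.

How it is judged (in metres and radians):
On the way:
1. a first round: every screw has been drawn down part of the way (2.3 mm below the highest start) and none is home yet (z of screw_nr in the frame of housing between 0.0893 and 0.0925 m and z of screw_nl in the frame of housing between 0.0893 and 0.0925 m and z of screw_fr in the frame of housing between 0.0893 and 0.0925 m and z of screw_fl in the frame of housing between 0.0893 and 0.0925 m), for 0.1 s.
At the end, for the whole second after the job is handed in: All four screws are snug (each flange presses on the cover with more than 7 N), the cover lies flat on the rim (tilt under 0.012 rad, underside less than 81.6 mm above the underside of the housing) and at rest (contact force between each of screw_nr, screw_nl, screw_fr, screw_fl and cover above 7 N and angle between cover's own z axis and vertical below 0.012 rad and z of cover in the frame of housing below 0.0816 m and linear speed of cover below 0.01 m/s); the robot touches nothing.
It fails at once if a screw is overtightened: its flange presses on the cover with more than 60 N (contact force between any of screw_nr, screw_nl, screw_fr, screw_fl and cover above 60 N).
It fails at once if a screw is run in more than 5 mm (over a sixth of a turn) deeper than the one diagonally across ((z of screw_nr in the frame of screw_fl below -0.005 m or z of screw_nr in the frame of screw_fl above 0.005 m) or (z of screw_nl in the frame of screw_fr below -0.005 m or z of screw_nl in the frame of screw_fr above 0.005 m)).
It fails at once if not crosswise: a neighbouring screw is turned down while the one diagonally across still lags (both diagonal pairs are uneven by more than 2.2 mm) ((z of screw_nr in the frame of screw_fl below -0.0022 m or z of screw_nr in the frame of screw_fl above 0.0022 m) and (z of screw_nl in the frame of screw_fr below -0.0022 m or z of screw_nl in the frame of screw_fr above 0.0022 m)).
It fails at once if a bystander (lantern, cowbell, whistle, top) is moved more than 15 mm (distance of any of lantern, cowbell, whistle, top from where it was at the start of the episode above 0.015 m).
It fails at once if the fingers push on the cover with more than 25 N (contact force between the fingers and cover above 25 N).
It also fails if it takes over 72 s, if anything falls off the work surface, if the arm or the gripper's body presses on something with over 40 N, if the wrist force passes 120 N, or if a joint passes its speed limit or range.

## Working session

There is one attempt and no reset: what is moved stays moved. The work goes in short steps, Python scripts to look and compute and a tool call to move; the robot and the scene stay as the last step left them, time stands still between calls to the robot, and variables do not carry over. Pictures are saved under pics/ and viewed, at most 10 in all, crops included, and the job is handed in when it is done.

Besides the shell and the picture viewer there is one more tool, called after ">>>" as name(argument=value, ...), one argument or row to a line, values as JSON. move_arm: Moves the arm, as the interface text tells. Scaled input: -1 to 1 covers 0.15 m each way for a shift and pi/2 rad each way for a turn. Its arguments: {"type":"object","properties":{"moves":{"type":"array"},"claw":{"type":"number"}},"required":["moves"]}

```bash
ls; mkdir -p pics
python3 - <<'E'
from cell import monitor, viewer, order, env
import cv2,numpy as np
print(monitor.state())
ims=[]
for n in("scene","top"):
    im=viewer.read_camera(n); cv2.imwrite(f"pics/{n}0.png",im[:,:,::-1]); print(n,viewer.camera_info(n))
E
```

```text
pics
{'t': 0.0, 'joints': array([-1.27261936e+00,  4.91555606e-01,  1.55946273e+00,  2.16721497e-05,
        1.09170750e+00, -1.05603014e-01]), 'qvel': array([ 1.04421828e-03,  6.40573684e-04, -2.92492446e-04, -7.85648974e-04,
       -5.92311344e-05, -7.67138354e-04]), 'tau': array([ 5.62213809e-04, -6.12648082e+01, -2.58185667e+01,  6.92627463e-02,
        4.82147781e-02, -1.39073031e-04]), 'eef_pos': array([ 245.51021044, -574.48634645,  214.05963692]), 'tcp_rot': array([-3.14046781e+00, -1.38559013e-04,  4.03769901e-01]), 'ft_force': array([-0.27285654,  0.9027248 , -0.18231205]), 'moment': array([-0.03981743,  0.0106248 ,  0.00979388]), 'grip_force': 0.0, 'opening': 0.9987022880725472}
scene {'K': array([[398.4039382 ,   0.        , 283.51455039],
       [  0.        , 398.4039382 , 207.08985233],
       [  0.        ,   0.        ,   1.        ]]), 'camera_from_world': array([[-8.37904177e-01,  5.45446700e-01, -2.01118946e-02,
         4.87043482e+02],
       [ 3.84154407e-01,  5.63153282e-01, -7.31630899e-01,
        -1.76855027e+02],
       [-3.87739580e-01, -6.20762659e-01, -6.81404240e-01,
         1.19954471e+03],
       [ 0.00000000e+00,  0.00000000e+00,  0.00000000e+00,
         1.00000000e+00]])}
top {'K': array([[408.1974255 ,   0.        , 280.72301785],
       [  0.        , 408.1974255 , 212.34227592],
       [  0.        ,   0.        ,   1.        ]]), 'camera_from_world': array([[ 7.01164603e-03, -9.99441579e-01,  3.26705865e-02,
        -2.14864419e+00],
       [-9.85815583e-01, -1.23873272e-02, -1.67374405e-01,
         5.79180698e+02],
       [ 1.67685641e-01, -3.10336032e-02, -9.85351938e-01,
         9.34362259e+02],
       [ 0.00000000e+00,  0.00000000e+00,  0.00000000e+00,
         1.00000000e+00]])}
```

View pics/scene0.png

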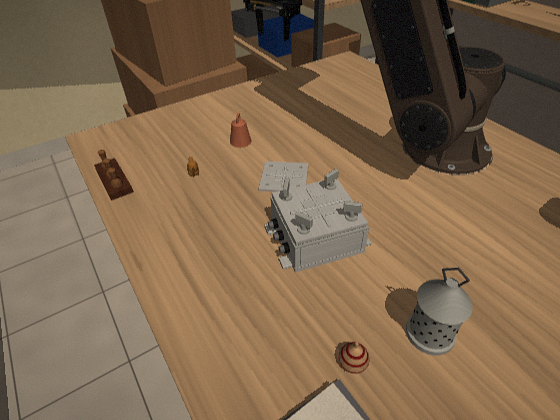

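View pics/top0.png

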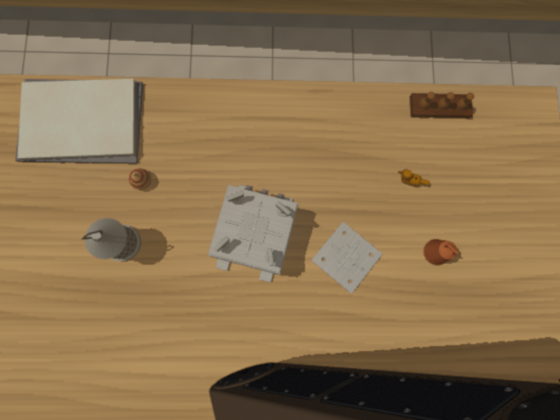

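The scene view shows the box at about (318,222) with four wings, and a smaller look-alike plate at (285,177). In the top view the cover's corners are near (230,187), (297,203), (281,273) and (211,254), the look-alike is at (347,257), and the bystanders are well clear.

```bash
cat > h.py <<'E'
from cell import monitor, viewer, order, env
import cv2,numpy as np
def cast(info,uv,z):
    K,M=info["K"],np.array(info["camera_from_world"]);R,t=M[:3,:3],M[:3,3]
    c=-R.T@t; d=R.T@np.linalg.inv(K)@np.array([uv[0],uv[1],1.]); return c+d*(z-c[2])/d[2]
def proj(info,p):
    M=np.array(info["camera_from_world"]);q=info["K"]@(M[:3,:3]@np.array(p,float)+M[:3,3]);return q[:2]/q[2]
E
python3 - <<'E'
from h import *
i=viewer.camera_info("top")
P=[cast(i,u,94)[:2] for u in [(230,187),(297,203),(281,273),(211,254)]]
print(np.round(P),np.mean(P,0))
print([np.linalg.norm(P[k]-P[k-1]) for k in range(4)])
w=viewer.camera_info("wrist"); M=w["camera_from_world"]
print(w["K"]); print("campos",-M[:3,:3].T@M[:3,3]); print(M[:3,:3])
E
```

```text
[[629. 123.]
 [594. -33.]
 [434.   3.]
 [475. 161.]] [532.90708733  63.58436267]
[np.float64(159.40719550829394), np.float64(159.1792693693207), np.float64(164.1190742683097), np.float64(162.7591018550634)]
[[337.41047023   0.         279.41071067]
 [  0.         337.41047023 207.81835319]
 [  0.           0.           1.        ]]
campos [ 307.3205576  -549.19143161  384.34575891]
[[ 3.91839382e-01 -9.20033151e-01 -9.48357996e-04]
 [-8.93167130e-01 -3.80644102e-01  2.39504793e-01]
 [-2.20713336e-01 -9.30003680e-02 -9.70894719e-01]]
```

>>> move_arm(
  moves=[0.286, -0.263, -0.02, 0, 0.286, -0.263, -0.02, 0, 0.286, -0.263, -0.02, 0, 0.286, -0.263, -0.02, 0, 0.286, -0.263, -0.02, 0, 0.286, -0.263, -0.02, 0, 0.286, -0.263, -0.02, 0, 0.286, -0.263, -0.02, 0, 0.286, -0.263, -0.02, 0, 0.286, -0.263, -0.02, 0],
  claw=34,
)

```text
t: 1.35
eef_pos: [485.5, -41.5, 244.7]
tcp_rot: [3.141, 0.0, 0.404]
ft_force: [0.5, -1.8, 0.2]
opening: 0.358
grip_force: 0.0
```

>>> move_arm(
  moves=[0.286, -0.263, -0.02, 0, 0.286, -0.263, -0.02, 0, 0, 0, 0, 0],
)

```text
t: 1.72
eef_pos: [533.7, 65.9, 250.2]
tcp_rot: [-3.141, 0.0, 0.408]
ft_force: [-0.6, -0.3, -0.0]
opening: 0.354
grip_force: 0.0
```

Run:
```python
from h import *
import pickle
s=monitor.state(); i=viewer.camera_info("wrist"); im=viewer.read_camera("wrist")
pickle.dump((i,im,s),open("w1.pkl","wb"))
cv2.imwrite("pics/w1.png",cv2.resize(im[:,:,::-1],(800,600)))
print(s["t"],s["eef_pos"],s["tcp_rot"],s["joints"],s["opening"])
```

```text
1.725 [533.68997073  65.91390458 250.21089991] [-3.14131746e+00  1.02934140e-04  4.08046983e-01] [-8.18061956e-05  3.30141889e-01  1.72563303e+00  2.39307921e-04
  1.08602144e+00  1.16255601e+00] 0.3543071337412521
```

View pics/w1.png

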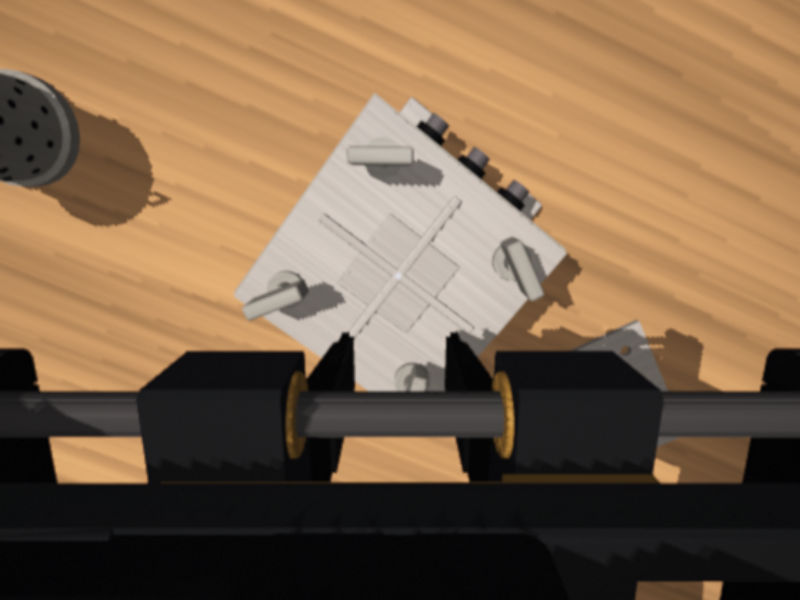

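The wrist view (scaled by 1.43) shows the cover's centre mark at (398,275) and corners at (375,95), (567,255) and (236,295). The wings are fl (380,155), fr (523,270), nl (275,297), and nr partly hidden at (410,378).

Run:
```python
from h import *
import pickle
i,im,s=pickle.load(open("w1.pkl","rb"))
k=560/800
c=cast(i,(398*k,275*k),94);print("c",c)
C=[cast(i,(u*k,v*k),94)[:2] for u,v in[(375,95),(567,255),(236,295)]]
print(np.round(C,1)); d=C[1]-C[0];e=C[0]-C[2]
print("len",np.hypot(*d),np.hypot(*e),"yaw",np.arctan2(d[0],-d[1])*-1,np.arctan2(e[1],e[0]))
# zoom on screws
def crop(u,v,r=32): 
    x,y=int(u*k),int(v*k); return cv2.resize(im[y-r:y+r,x-r:x+r,::-1],(400,400),interpolation=cv2.INTER_CUBIC),(x-r,y-r)
out=[]
for n,u,v in[("fl",380,155),("fr",523,270),("nl",275,297),("nr",410,360)]:
    a,o=crop(u,v); print(n,o); out.append(cv2.resize(a,(300,300)))
cv2.imwrite("pics/c1.png",np.vstack([np.hstack(out[:2]),np.hstack(out[2:])]))
```

```text
c [535.27865461  66.71485599  94.        ]
[[636.  125.9]
 [593.7 -33.8]
 [477.5 164.8]]
len 165.13858407236415 163.1524928710716 yaw 0.2587963179006706 -0.2407747529289892
fl (234, 76)
fr (334, 157)
nl (160, 175)
nr (255, 219)
```

View pics/c1.png

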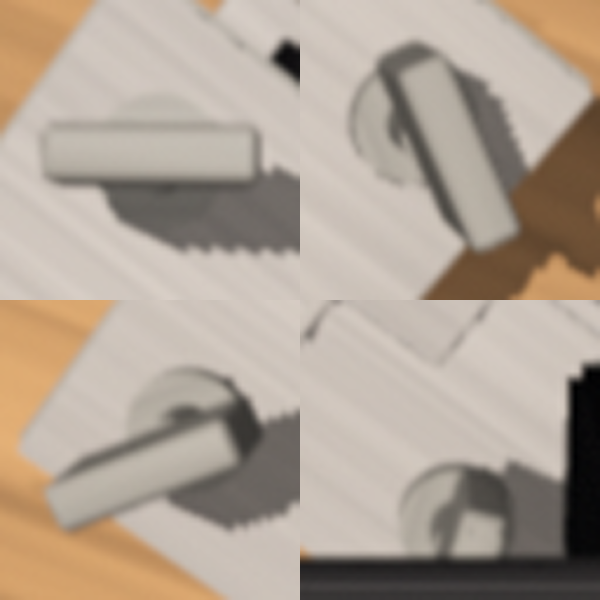

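Run:
```python
from h import *
import pickle
i,im,s=pickle.load(open("w1.pkl","rb"))
for n,o,a,b in[("fl",(234,76),(42,151),(258,154)),("fr",(334,157),(127,63),(497-300,242)),("nl",(160,175),(57,210),(231,142))]:
    A,B=[cast(i,np.array(o)+np.array(p)/4.6875-0.4,135.5)[:2] for p in(a,b)]
    print(n,(A+B)/2,np.hypot(*(A-B)),"ang",np.arctan2(*(A-B)[::-1])%np.pi)
# nr from scene and top crops
x=[]
for c,u,v in(("scene",332,182),("top",274,258)):
    t=cv2.imread(f"pics/{c}0.png"); x.append(cv2.resize(t[v-20:v+20,u-20:u+20],(400,400),interpolation=cv2.INTER_CUBIC))
cv2.imwrite("pics/c2.png",np.hstack(x))
```

```text
fl [602.73988681 107.09378089] 37.35445627351498 ang 1.964358100544244
fr [5.75864670e+02 2.95517228e-01] 36.48536384619674 ang 0.8279927514371617
nl [496.3166519  133.79258736] 35.705476974750994 ang 2.352847371107763
```

View pics/c2.png

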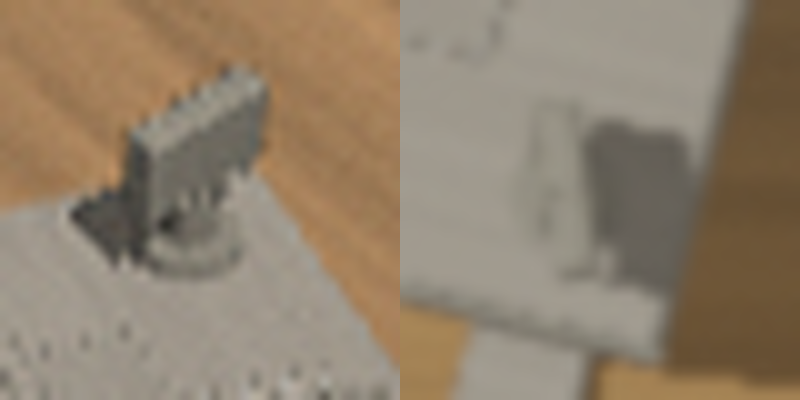

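```bash
cat >> h.py <<'E'
S=dict(fl=(602.5,106.6),fr=(575.5,-0.2),nl=(496.1,133.4),nr=(468.8,27.0))
def plan(x,y,z,yaw):
    "shift (normalised) and turn from the present pose to the target"
    s=monitor.state(); p=s["eef_pos"]; a=s["tcp_rot"][2]; dx,dy=x-p[0],y-p[1]
    v=np.array([dx*np.cos(a)+dy*np.sin(a),dx*np.sin(a)-dy*np.cos(a),p[2]-z]); t=a-yaw
    t=(t+np.pi)%(2*np.pi)-np.pi
    print("t",round(s["t"],2),"pos",p.round(1),"yaw",round(a,3),"q6",s["joints"][5].round(2),"F",s["ft_force"].round(1),"M",s["moment"].round(3),"op",round(s["opening"]*95.1,1),"gf",round(s["grip_force"],1))
    print("shift mm",v.round(1),"norm",(v/150).round(3),"turn rad",round(t,3),"norm",round(t/(np.pi/2),3))
E
python3 - <<'E'
from h import *
i=viewer.camera_info("scene")
for o in(0,.5):
  A=cast(i,(312+13.8-o,162+13.2-o),135.5);B=cast(i,(312+25.8-o,162+7.5-o),135.5)
  print((A+B)/2,np.linalg.norm(A-B),np.arctan2(*(B-A)[1::-1])%np.pi)
i=viewer.camera_info("top")
A=cast(i,(254+14.8,238+11),135.5);B=cast(i,(254+18.5,238+27),135.5);print((A+B)/2,np.linalg.norm(A-B),np.arctan2(*(B-A)[1::-1])%np.pi)
plan(*S["fr"],150,.828)
E
```

```text
[466.92358204  31.05732341 135.5       ] 35.43060650733138 0.03151090987282723
[466.71788248  28.95922945 135.5       ] 35.488942393301635 0.032449256311456676
[466.75354924  27.25145982 135.5       ] 35.21004881729961 0.23915210313621316
t 1.77 pos [533.   64.3 250.1] yaw 0.407 q6 1.16 F [-0.3 -0.8 -0.5] M [-0.009 -0.063  0.012] op 33.9 gf 0.0
shift mm [ 13.5  76.  100.1] norm [0.09  0.507 0.667] turn rad -0.421 norm -0.268
```

>>> move_arm(
  moves=[0.045, 0.254, 0.1, 0, 0.045, 0.254, 0.1, 0, 0, 0, 0.15, -0.0893, 0, 0, 0.15, -0.0893, 0, 0, 0.167, -0.0893, 0, 0, 0, 0],
)

```text
t: 2.52
eef_pos: [574.1, -3.0, 149.2]
tcp_rot: [-3.139, 0.002, 0.822]
ft_force: [0.6, 0.1, 0.1]
opening: 0.359
grip_force: 0.0
```

Run:
```python
from h import *
im=viewer.read_camera("wrist"); cv2.imwrite("pics/w2.png",im[:,:,::-1])
plan(*S["fr"],115.5,.828)
```

```text
t 2.58 pos [574.8  -2.9 150.5] yaw 0.82 q6 0.63 F [-0.2  0.7 -0. ] M [-0.01  -0.041 -0.009] op 33.9 gf 0.0
shift mm [ 2.4 -1.4 35. ] norm [ 0.016 -0.009  0.233] turn rad -0.008 norm -0.005
```

View pics/w2.png

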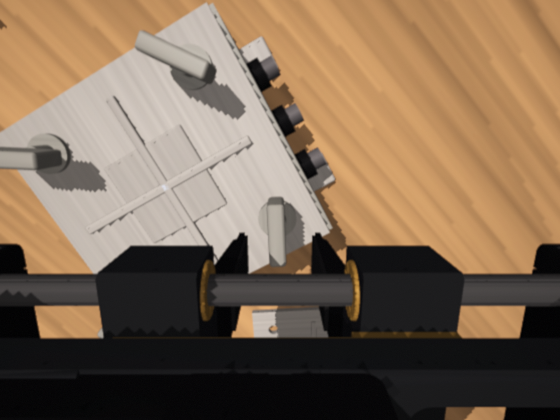

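The wrist view shows the fr wing running vertically at column 277, centred between the fingers at 235 and 320. I'll descend and grip.

>>> move_arm(
  moves=[0.008, -0.004, 0.117, 0, 0.008, -0.004, 0.116, 0, 0, 0, 0, 0],
)

```text
t: 2.95
eef_pos: [575.9, 0.3, 115.9]
tcp_rot: [-3.141, 0.0, 0.822]
ft_force: [0.3, -0.1, -0.3]
opening: 0.353
grip_force: 0.0
```

>>> move_arm(
  moves=[0, 0, 0, 0, 0, 0, 0, 0, 0, 0, 0, 0],
  claw=0,
)

```text
t: 3.32
eef_pos: [575.6, 1.1, 116.1]
tcp_rot: [-3.14, 0.0, 0.824]
ft_force: [-6.3, 10.6, 5.7]
opening: 0.102
grip_force: 30.1
```

Run:
```python
from h import *
plan(*S["fr"],115.5,.828)
```

```text
t 3.33 pos [575.6   1.1 116.1] yaw 0.824 q6 0.63 F [-6.3 10.6  5.7] M [ 1.898  0.9   -0.044] op 9.7 gf 30.1
shift mm [-1.   0.9  0.6] norm [-0.007  0.006  0.004] turn rad -0.004 norm -0.003
```

>>> move_arm(
  moves=[0, -0.006, 0, 0, 0, 0, 0.0043, 0.102, 0, 0, 0.0043, 0.102, 0, 0, 0.0043, 0.102, 0, 0, 0.0043, 0.102, 0, 0, 0.0043, 0.102, 0, 0, 0, 0],
)

```text
t: 4.2
eef_pos: [575.4, 1.6, 113.0]
tcp_rot: [-3.141, -0.0, 0.021]
ft_force: [-3.7, 2.9, 5.3]
opening: 0.101
grip_force: 30.0
```

Run:
```python
from h import *
plan(*S["fr"],112,.024)
```

```text
t 4.2 pos [575.4   1.6 113. ] yaw 0.021 q6 1.44 F [-3.7  2.9  5.3] M [ 0.513  0.471 -0.168] op 9.6 gf 30.0
shift mm [0.1 1.8 1. ] norm [0.    0.012 0.006] turn rad -0.003 norm -0.002
```

>>> move_arm(
  moves=[0, 0, 0, 0, 0, 0, -0.1, 0, 0, 0, -0.15, 0, -0.17, -0.299, 0, 0, -0.17, -0.299, 0, 0, -0.17, -0.299, 0, 0, 0, 0, 0, -0.1142, 0, 0, 0, -0.1142, 0, 0, 0, -0.1142, 0, 0, 0, -0.1142],
  claw=34,
)

```text
t: 5.45
eef_pos: [496.1, 134.0, 150.8]
tcp_rot: [3.141, -0.001, 0.747]
ft_force: [0.0, 0.1, 0.1]
opening: 0.36
grip_force: 0.0
```

>>> move_arm(
  moves=[0, 0, 0, -0.1142, 0, 0, 0, -0.1142, 0, 0, 0, -0.1142, 0, 0, 0, -0.1142, 0, 0, 0, -0.1142, 0, 0, 0, -0.1142, 0, 0, 0, -0.1142, 0, 0, 0, -0.1142, 0, 0, 0, -0.1142, 0, 0, 0, 0],
)

```text
t: 6.7
eef_pos: [496.1, 134.0, 150.7]
tcp_rot: [3.141, 0.001, 2.354]
ft_force: [-0.0, 0.3, 0.5]
opening: 0.358
grip_force: 0.0
```

Run:
```python
from h import *
im=viewer.read_camera("wrist"); cv2.imwrite("pics/w3.png",im[:,:,::-1])
plan(496.1,134.4,115.5,2.353)
```

```text
t 6.75 pos [496.  134.  150.5] yaw 2.352 q6 -0.65 F [ 0.5 -0.   0.2] M [ 0.049 -0.167 -0.013] op 33.9 gf 0.0
shift mm [ 0.3  0.4 35. ] norm [0.002 0.002 0.234] turn rad -0.001 norm -0.001
```

View pics/w3.png

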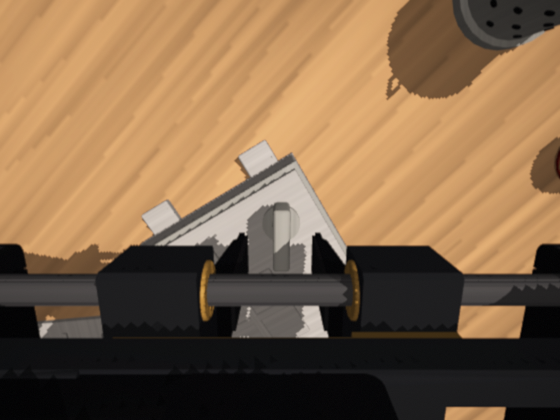

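The nl wing runs vertically at column 282, about centred between the fingers. Descend, then grip.

>>> move_arm(
  moves=[0.002, 0.003, 0.117, 0, 0, 0.003, 0.117, 0, 0, 0, 0, 0],
)

```text
t: 7.12
eef_pos: [495.9, 134.8, 114.3]
tcp_rot: [-3.14, -0.001, 2.352]
ft_force: [0.3, -1.0, 0.3]
opening: 0.359
grip_force: 0.0
```

>>> move_arm(
  moves=[0, 0, 0, 0, 0, 0, 0, 0, 0, 0, 0, 0],
  claw=0,
)

```text
t: 7.5
eef_pos: [496.4, 134.9, 115.3]
tcp_rot: [3.141, 0.001, 2.355]
ft_force: [0.9, 1.6, 0.9]
opening: 0.104
grip_force: 29.9
```

Run:
```python
from h import *
plan(496.1,134.4,115.5,2.353)
```

```text
t 7.5 pos [496.4 134.9 115.3] yaw 2.355 q6 -0.65 F [0.9 1.6 0.9] M [ 0.245 -0.355 -0.109] op 9.9 gf 29.9
shift mm [-0.1 -0.5 -0.2] norm [-0.001 -0.004 -0.002] turn rad 0.002 norm 0.001
```

>>> move_arm(
  moves=[0, 0, 0.0043, 0.102, 0, 0, 0.0043, 0.102, 0, 0, 0.0043, 0.102, 0, 0, 0.0043, 0.102, 0, 0, 0.0043, 0.102, 0, 0, 0, 0],
)

```text
t: 8.25
eef_pos: [496.1, 134.8, 112.0]
tcp_rot: [3.142, 0.0, 1.553]
ft_force: [-2.2, -2.2, 6.0]
opening: 0.106
grip_force: 30.0
```

Run:
```python
from h import *
plan(602.7,108,150,1.964)
```

```text
t 8.25 pos [496.1 134.8 112. ] yaw 1.553 q6 0.16 F [-2.2 -2.2  6. ] M [-0.302  0.296 -0.128] op 10.1 gf 30.0
shift mm [-24.8 107.1 -38. ] norm [-0.166  0.714 -0.253] turn rad -0.411 norm -0.262
```

>>> move_arm(
  moves=[0, 0, 0, 0, 0, 0, -0.1, 0, 0, 0, -0.15, 0, -0.083, 0.357, 0, 0, -0.083, 0.357, 0, 0, 0, 0, 0, -0.0873, 0, 0, 0, -0.0873, 0, 0, 0, -0.0873, 0, 0, 0, 0],
  claw=34,
)

```text
t: 9.38
eef_pos: [603.1, 108.2, 149.9]
tcp_rot: [3.141, 0.0, 1.965]
ft_force: [-0.5, -0.1, -0.4]
opening: 0.357
grip_force: 0.0
```

Run:
```python
from h import *
im=viewer.read_camera("wrist"); cv2.imwrite("pics/w4.png",im[:,:,::-1])
plan(602.7,108,115.5,1.964)
```

```text
t 9.43 pos [603.  108.2 149.8] yaw 1.963 q6 -0.32 F [-0.1 -0.   0.6] M [ 0.019 -0.173  0.019] op 33.9 gf 0.0
shift mm [-0.1 -0.4 34.3] norm [-0.    -0.003  0.229] turn rad -0.001 norm -0.001
```

View pics/w4.png

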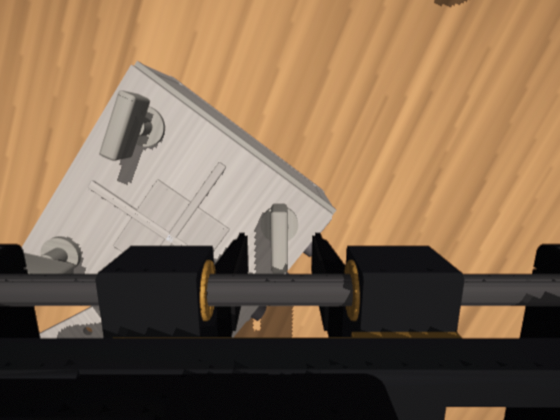

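The fl wing runs vertically at column 279, well centred.

>>> move_arm(
  moves=[0, 0, 0.115, 0, 0, 0, 0.114, 0, 0, 0, 0, 0],
)

```text
t: 9.8
eef_pos: [602.0, 108.1, 112.6]
tcp_rot: [-3.138, -0.001, 1.965]
ft_force: [-0.6, -0.2, 0.5]
opening: 0.36
grip_force: 0.0
```

>>> move_arm(
  moves=[0, 0, 0, 0, 0, 0, 0, 0, 0, 0, 0, 0],
  claw=0,
)

```text
t: 10.18
eef_pos: [602.9, 108.2, 115.1]
tcp_rot: [3.141, 0.0, 1.966]
ft_force: [-6.4, -3.0, 2.9]
opening: 0.104
grip_force: 29.9
```

Run:
```python
from h import *
plan(602.7,108,115.5,1.964)
```

```text
t 10.18 pos [602.9 108.2 115.1] yaw 1.966 q6 -0.33 F [-6.4 -3.   2.9] M [-0.582  0.909  0.106] op 9.9 gf 29.9
shift mm [-0.1 -0.2 -0.4] norm [-0.    -0.002 -0.003] turn rad 0.002 norm 0.001
```

>>> move_arm(
  moves=[0, -0.004, 0.0043, 0.102, 0, 0, 0.0043, 0.102, 0, 0, 0.0043, 0.102, 0, 0, 0.0043, 0.102, 0, 0, 0.0043, 0.102, 0, 0, 0, 0],
)

```text
t: 10.92
eef_pos: [602.6, 108.0, 111.9]
tcp_rot: [3.141, -0.0, 1.166]
ft_force: [0.7, 0.8, 2.8]
opening: 0.103
grip_force: 30.0
```

Run:
```python
from h import *
plan(469,28.6,150,0.13)
```

```text
t 10.93 pos [602.6 108.  111.9] yaw 1.166 q6 0.47 F [0.7 0.8 2.8] M [ 0.133 -0.079 -0.156] op 9.8 gf 30.0
shift mm [-125.7  -91.4  -38.1] norm [-0.838 -0.61  -0.254] turn rad 1.036 norm 0.659
```

>>> move_arm(
  moves=[0, 0, 0, 0, 0, 0, -0.1, 0, 0, 0, -0.15, 0, -0.28, -0.203, 0, 0, -0.28, -0.203, 0, 0, -0.278, -0.204, 0, 0, 0, 0, 0, 0.11, 0, 0, 0, 0.11, 0, 0, 0, 0.11, 0, 0, 0, 0.11],
  claw=34,
)

```text
t: 12.18
eef_pos: [468.9, 28.5, 150.0]
tcp_rot: [3.141, -0.001, 0.469]
ft_force: [-0.5, 0.8, -0.4]
opening: 0.359
grip_force: 0.0
```

>>> move_arm(
  moves=[0, 0, 0, 0.11, 0, 0, 0, 0.11, 0, 0, 0, 0],
)

```text
t: 12.55
eef_pos: [468.9, 28.6, 149.8]
tcp_rot: [3.141, -0.001, 0.13]
ft_force: [0.2, -0.9, -0.7]
opening: 0.359
grip_force: 0.0
```

Run:
```python
from h import *
i=viewer.camera_info("wrist");im=viewer.read_camera("wrist"); cv2.imwrite("pics/w5.png",cv2.resize(im[150:300,180:380,::-1],(800,600),interpolation=cv2.INTER_CUBIC))
plan(469,28.6,115.5,.13)
```

```text
t 12.6 pos [468.8  28.6 149.6] yaw 0.133 q6 1.36 F [ 0.4 -0.5 -0.1] M [0.026 0.007 0.052] op 34.0 gf 0.0
shift mm [ 0.2  0.  34.1] norm [0.001 0.    0.227] turn rad 0.003 norm 0.002
```

View pics/w5.png

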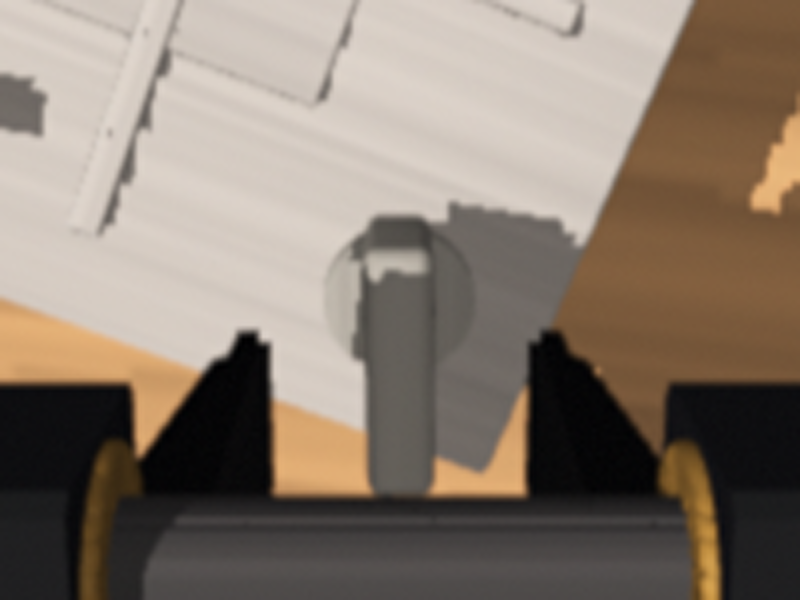

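The nr wing runs vertically at column 400 of the crop, centred between the fingers at 272 and 528 and aligned with them.

>>> move_arm(
  moves=[0, 0, 0.114, 0, 0, 0, 0.113, 0, 0, 0, 0, 0],
)

```text
t: 12.98
eef_pos: [468.2, 28.6, 114.5]
tcp_rot: [-3.141, 0.002, 0.131]
ft_force: [0.2, -0.7, 0.1]
opening: 0.36
grip_force: 0.0
```

>>> move_arm(
  moves=[0, 0, 0, 0, 0, 0, 0, 0, 0, 0, 0, 0],
  claw=0,
)

```text
t: 13.35
eef_pos: [468.8, 28.6, 115.4]
tcp_rot: [3.141, -0.001, 0.128]
ft_force: [0.3, -0.6, -2.1]
opening: 0.107
grip_force: 30.1
```

>>> move_arm(
  moves=[0, 0, 0.0043, 0.102, 0, 0, 0.0043, 0.102, 0, 0, 0.0043, 0.102, 0, 0, 0.0043, 0.102, 0, 0, 0.0043, 0.102, 0, 0, 0, 0],
)

```text
t: 14.1
eef_pos: [468.9, 28.7, 112.1]
tcp_rot: [-3.141, -0.001, -0.672]
ft_force: [-0.1, 2.0, 3.9]
opening: 0.102
grip_force: 30.0
```

Run:
```python
from h import *
plan(602.5,108,150,1.166)
plan(575.3,1.7,150,0.021)
```

```text
t 14.1 pos [468.9  28.7 112.1] yaw -0.672 q6 2.16 F [-0.1  2.   3.9] M [ 0.411  0.07  -0.098] op 9.7 gf 30.0
shift mm [  55.2 -145.3  -37.9] norm [ 0.368 -0.968 -0.253] turn rad -1.838 norm -1.17
t 14.1 pos [468.9  28.7 112.1] yaw -0.672 q6 2.16 F [-0.1  2.   3.9] M [ 0.411  0.07  -0.098] op 9.7 gf 30.0
shift mm [100.1 -45.1 -37.9] norm [ 0.667 -0.301 -0.253] turn rad -0.693 norm -0.441
```

>>> move_arm(
  moves=[0, 0, 0, 0, 0, 0, -0.1, 0, 0, 0, -0.15, 0, 0.333, -0.15, 0, 0, 0.334, -0.151, 0, 0, 0, 0, 0, -0.11, 0, 0, 0, -0.11, 0, 0, 0, -0.11, 0, 0, 0, -0.11, 0, 0, 0, 0],
  claw=34,
)

```text
t: 15.35
eef_pos: [574.9, 1.5, 149.1]
tcp_rot: [3.141, 0.0, 0.019]
ft_force: [0.1, 0.7, -0.7]
opening: 0.359
grip_force: 0.0
```

Run:
```python
from h import *
plan(575.3,1.7,112,0.021)
```

```text
t 15.35 pos [574.9   1.5 149.1] yaw 0.019 q6 1.44 F [ 0.1  0.7 -0.7] M [ 0.015 -0.003  0.009] op 34.1 gf 0.0
shift mm [ 0.4 -0.2 37.1] norm [ 0.003 -0.001  0.247] turn rad -0.002 norm -0.001
```

>>> move_arm(
  moves=[0.003, -0.001, 0.124, 0, 0, 0, 0.123, 0, 0, 0, 0, 0],
)

```text
t: 15.72
eef_pos: [574.8, 1.7, 111.2]
tcp_rot: [-3.141, 0.002, 0.016]
ft_force: [0.4, -0.0, -0.1]
opening: 0.357
grip_force: 0.0
```

>>> move_arm(
  moves=[0, 0, 0, 0, 0, 0, 0, 0, 0, 0, 0, 0],
  claw=0,
)

```text
t: 16.1
eef_pos: [575.6, 1.7, 112.7]
tcp_rot: [3.141, -0.001, 0.018]
ft_force: [-0.5, -1.5, 1.5]
opening: 0.105
grip_force: 30.0
```

>>> move_arm(
  moves=[0, 0, 0.0036, 0.085, 0, 0, 0.0036, 0.085, 0, 0, 0.0036, 0.085, 0, 0, 0, 0],
)

```text
t: 16.6
eef_pos: [575.7, 1.7, 111.0]
tcp_rot: [-3.141, -0.001, -0.382]
ft_force: [0.1, 0.2, 3.7]
opening: 0.101
grip_force: 30.0
```

Run:
```python
from h import *
plan(496.3,134.9,150,1.553)
```

```text
t 16.6 pos [575.7   1.7 111. ] yaw -0.382 q6 1.84 F [0.1 0.2 3.7] M [-0.024  0.187 -0.134] op 9.6 gf 30.0
shift mm [-123.3  -94.1  -39. ] norm [-0.822 -0.627 -0.26 ] turn rad -1.935 norm -1.232
```

>>> move_arm(
  moves=[0, 0, 0, 0, 0, 0, -0.1, 0, 0, 0, -0.16, 0, -0.274, -0.209, 0, 0, -0.274, -0.209, 0, 0, -0.274, -0.209, 0, 0, 0, 0, 0, -0.112, 0, 0, 0, -0.112, 0, 0, 0, -0.112, 0, 0, 0, -0.112],
  claw=34,
)

```text
t: 17.85
eef_pos: [496.3, 135.1, 150.5]
tcp_rot: [3.141, -0.001, 0.328]
ft_force: [0.5, 0.7, 0.9]
opening: 0.359
grip_force: 0.0
```

>>> move_arm(
  moves=[0, 0, 0, -0.112, 0, 0, 0, -0.112, 0, 0, 0, -0.112, 0, 0, 0, -0.112, 0, 0, 0, -0.112, 0, 0, 0, -0.112, 0, 0, 0, -0.112, 0, 0, 0, 0],
)

```text
t: 18.85
eef_pos: [496.3, 135.0, 150.3]
tcp_rot: [3.141, -0.0, 1.552]
ft_force: [-0.1, -0.3, 0.6]
opening: 0.36
grip_force: 0.0
```

Run:
```python
from h import *
plan(496.3,134.9,112,1.553)
```

```text
t 18.85 pos [496.3 135.  150.3] yaw 1.552 q6 0.16 F [-0.1 -0.3  0.6] M [ 0.046 -0.056 -0.013] op 34.2 gf 0.0
shift mm [-0.1 -0.  38.3] norm [-0.001 -0.     0.255] turn rad -0.001 norm -0.0
```

>>> move_arm(
  moves=[0, 0, 0.128, 0, 0, 0, 0.125, 0, 0, 0, 0, 0],
)

```text
t: 19.23
eef_pos: [495.8, 134.9, 111.1]
tcp_rot: [-3.14, 0.0, 1.55]
ft_force: [0.9, 0.9, 0.0]
opening: 0.357
grip_force: 0.0
```

>>> move_arm(
  moves=[0, 0, 0, 0, 0, 0, 0, 0, 0, 0, 0, 0],
  claw=0,
)

```text
t: 19.6
eef_pos: [496.2, 135.0, 112.1]
tcp_rot: [3.141, 0.0, 1.552]
ft_force: [-7.1, -0.7, 4.6]
opening: 0.109
grip_force: 29.9
```

>>> move_arm(
  moves=[0, 0, 0.0036, 0.085, 0, 0, 0.0036, 0.085, 0, 0, 0.0036, 0.085, 0, 0, 0, 0],
)

```text
t: 20.1
eef_pos: [496.0, 135.0, 110.5]
tcp_rot: [3.142, -0.0, 1.15]
ft_force: [-3.2, 0.0, 5.1]
opening: 0.1
grip_force: 30.0
```

Run:
```python
from h import *
plan(602.6,108,150,1.166)
```

```text
t 20.1 pos [496.  135.  110.5] yaw 1.15 q6 0.56 F [-3.2  0.   5.1] M [-0.016  0.432 -0.185] op 9.6 gf 30.0
shift mm [ 18.9 108.3 -39.5] norm [ 0.126  0.722 -0.264] turn rad -0.016 norm -0.01
```

>>> move_arm(
  moves=[0, 0, 0, 0, 0, 0, -0.1, 0, 0, 0, -0.16, 0, 0.063, 0.361, 0, 0, 0.063, 0.361, 0, -0.01, 0, 0, 0, 0],
  claw=34,
)

```text
t: 20.85
eef_pos: [605.5, 107.1, 149.5]
tcp_rot: [3.14, -0.001, 1.167]
ft_force: [-0.7, 0.1, -1.1]
opening: 0.356
grip_force: 0.0
```

Run:
```python
from h import *
plan(602.6,108,112,1.166)
```

```text
t 20.85 pos [605.5 107.1 149.5] yaw 1.167 q6 0.47 F [-0.7  0.1 -1.1] M [ 0.015 -0.048  0.012] op 33.9 gf 0.0
shift mm [-0.3 -3.1 37.5] norm [-0.002 -0.02   0.25 ] turn rad 0.001 norm 0.0
```

>>> move_arm(
  moves=[0, 0, 0.125, 0, 0, 0, 0.125, 0, 0, 0, 0, 0],
)

```text
t: 21.22
eef_pos: [601.7, 108.4, 111.2]
tcp_rot: [-3.14, 0.001, 1.168]
ft_force: [-0.2, 0.0, -0.6]
opening: 0.358
grip_force: 0.0
```

>>> move_arm(
  moves=[0, 0, 0, 0, 0, 0, 0, 0, 0, 0, 0, 0],
  claw=0,
)

```text
t: 21.6
eef_pos: [602.8, 108.3, 112.1]
tcp_rot: [3.141, -0.0, 1.168]
ft_force: [-5.9, 3.2, 4.1]
opening: 0.104
grip_force: 29.9
```

>>> move_arm(
  moves=[0, 0, 0.0036, 0.085, 0, 0, 0.0036, 0.085, 0, 0, 0.0036, 0.085, 0, 0, 0, 0],
)

```text
t: 22.1
eef_pos: [602.8, 108.3, 110.5]
tcp_rot: [3.141, -0.0, 0.768]
ft_force: [-2.5, 0.4, 6.1]
opening: 0.103
grip_force: 30.0
```

Run:
```python
from h import *
plan(468.9,28.7,150,-0.672)
```

```text
t 22.1 pos [602.8 108.3 110.5] yaw 0.768 q6 0.87 F [-2.5  0.4  6.1] M [ 0.093  0.406 -0.15 ] op 9.8 gf 30.0
shift mm [-151.6  -35.8  -39.5] norm [-1.011 -0.238 -0.263] turn rad 1.44 norm 0.917
```

>>> move_arm(
  moves=[0, 0, 0, 0, 0, 0, -0.1, 0, 0, 0, -0.16, 0, -0.337, -0.079, 0, 0, -0.337, -0.079, 0, 0, -0.337, -0.08, 0, 0, 0, 0, 0, 0.1146, 0, 0, 0, 0.1146, 0, 0, 0, 0.1146, 0, 0, 0, 0.1146],
  claw=34,
)

```text
t: 23.35
eef_pos: [469.2, 28.5, 149.8]
tcp_rot: [3.141, -0.001, 0.042]
ft_force: [0.7, 0.3, 0.1]
opening: 0.358
grip_force: 0.0
```

>>> move_arm(
  moves=[0, 0, 0, 0.1146, 0, 0, 0, 0.1146, 0, 0, 0, 0.1146, 0, 0, 0, 0.1146, 0, 0, 0, 0],
)

```text
t: 23.98
eef_pos: [469.1, 28.6, 149.6]
tcp_rot: [-3.141, -0.001, -0.671]
ft_force: [0.4, 1.0, 0.3]
opening: 0.356
grip_force: 0.0
```

Run:
```python
from h import *
plan(468.9,28.7,112,-0.672)
```

```text
t 23.98 pos [469.1  28.6 149.6] yaw -0.671 q6 2.16 F [0.4 1.  0.3] M [0.079 0.031 0.02 ] op 33.8 gf 0.0
shift mm [-0.2  0.1 37.6] norm [-0.002  0.     0.25 ] turn rad 0.001 norm 0.001
```

>>> move_arm(
  moves=[0, 0, 0.125, 0, 0, 0, 0.125, 0, 0, 0, 0, 0],
)

```text
t: 24.35
eef_pos: [468.5, 28.6, 110.9]
tcp_rot: [3.141, 0.001, -0.669]
ft_force: [-0.3, 0.9, -0.2]
opening: 0.357
grip_force: 0.0
```

>>> move_arm(
  moves=[0, 0, 0, 0, 0, 0, 0, 0, 0, 0, 0, 0],
  claw=0,
)

```text
t: 24.72
eef_pos: [469.1, 28.6, 111.8]
tcp_rot: [-3.141, -0.001, -0.672]
ft_force: [-0.1, -2.0, 1.7]
opening: 0.103
grip_force: 29.9
```

>>> move_arm(
  moves=[0, 0, 0.0036, 0.085, 0, 0, 0.0036, 0.085, 0, 0, 0.0036, 0.085, 0, 0, 0, 0],
)

```text
t: 25.22
eef_pos: [469.1, 28.6, 110.2]
tcp_rot: [-3.141, -0.0, -1.072]
ft_force: [-1.0, 0.1, 5.9]
opening: 0.101
grip_force: 30.0
```

Run:
```python
from h import *
plan(575.5,1.7,150,-0.382)
```

```text
t 25.23 pos [469.1  28.6 110.2] yaw -1.072 q6 2.56 F [-1.   0.1  5.9] M [ 0.073  0.201 -0.162] op 9.6 gf 30.0
shift mm [ 74.5 -80.6 -39.8] norm [ 0.497 -0.537 -0.265] turn rad -0.69 norm -0.439
```

>>> move_arm(
  moves=[0, 0, 0, 0, 0, 0, -0.1, 0, 0, 0, -0.16, 0, 0.248, -0.268, 0, 0, 0.249, -0.269, 0, 0, 0, 0, 0, -0.11, 0, 0, 0, -0.11, 0, 0, 0, -0.11, 0, 0, 0, -0.11, 0, 0, 0, 0],
  claw=34,
)

```text
t: 26.48
eef_pos: [575.1, 1.6, 148.5]
tcp_rot: [3.141, 0.0, -0.382]
ft_force: [-0.2, -0.1, -0.3]
opening: 0.356
grip_force: 0.0
```

Run:
```python
from h import *
plan(575.5,1.7,110,-0.382)
```

```text
t 26.48 pos [575.1   1.6 148.5] yaw -0.382 q6 1.84 F [-0.2 -0.1 -0.3] M [ 0.073 -0.005 -0.022] op 33.9 gf 0.0
shift mm [ 0.3 -0.2 38.5] norm [ 0.002 -0.002  0.257] turn rad 0.0 norm 0.0
```

>>> move_arm(
  moves=[0.002, -0.001, 0.129, 0, 0, 0, 0.128, 0, 0, 0, 0, 0],
)

```text
t: 26.85
eef_pos: [574.9, 1.7, 109.1]
tcp_rot: [3.141, 0.002, -0.385]
ft_force: [-0.4, 0.6, 0.3]
opening: 0.357
grip_force: 0.0
```

>>> move_arm(
  moves=[0, 0, 0, 0, 0, 0, 0, 0, 0, 0, 0, 0],
  claw=0,
)

```text
t: 27.22
eef_pos: [575.8, 1.6, 110.7]
tcp_rot: [-3.141, -0.001, -0.383]
ft_force: [1.1, 1.7, 0.7]
opening: 0.106
grip_force: 29.9
```

>>> move_arm(
  moves=[0, 0, 0.0025, 0.06, 0, 0, 0, 0],
)

```text
t: 27.48
eef_pos: [575.8, 1.6, 110.3]
tcp_rot: [-3.141, -0.001, -0.476]
ft_force: [-0.4, -0.4, 4.7]
opening: 0.107
grip_force: 30.0
```

Run:
```python
from h import *
plan(575.5,1.7,110,-0.382)
```

```text
t 27.48 pos [575.8   1.6 110.3] yaw -0.476 q6 1.94 F [-0.4 -0.4  4.7] M [ 0.026  0.078 -0.127] op 10.2 gf 30.0
shift mm [-0.3  0.   0.3] norm [-0.002  0.     0.002] turn rad -0.094 norm -0.06
```

>>> move_arm(
  moves=[0, 0, 0.0027, 0.064, 0, 0, 0, 0],
)

```text
t: 27.72
eef_pos: [575.8, 1.6, 109.9]
tcp_rot: [-3.141, -0.001, -0.575]
ft_force: [-1.0, -0.3, 5.6]
opening: 0.106
grip_force: 30.0
```

Run:
```python
from h import *
plan(496,134.9,150,1.15)
```

```text
t 27.73 pos [575.8   1.6 109.9] yaw -0.575 q6 2.03 F [-1.  -0.3  5.6] M [ 0.083  0.215 -0.115] op 10.1 gf 30.0
shift mm [-139.5  -68.4  -40.1] norm [-0.93  -0.456 -0.267] turn rad -1.725 norm -1.098
```

>>> move_arm(
  moves=[0, 0, 0, 0, 0, 0, -0.1, 0, 0, 0, -0.17, 0, -0.31, -0.152, 0, 0, -0.31, -0.152, 0, 0, -0.31, -0.152, 0, 0, 0, 0, 0, -0.1098, 0, 0, 0, -0.1098, 0, 0, 0, -0.1098, 0, 0, 0, -0.1098],
  claw=34,
)

```text
t: 28.98
eef_pos: [496.1, 135.1, 150.8]
tcp_rot: [3.141, -0.001, 0.12]
ft_force: [0.2, -0.3, -0.3]
opening: 0.362
grip_force: 0.0
```

>>> move_arm(
  moves=[0, 0, 0, -0.1098, 0, 0, 0, -0.1098, 0, 0, 0, -0.1098, 0, 0, 0, -0.1098, 0, 0, 0, -0.1098, 0, 0, 0, -0.1098, 0, 0, 0, 0],
)

```text
t: 29.85
eef_pos: [496.1, 135.0, 150.6]
tcp_rot: [3.141, -0.0, 1.147]
ft_force: [0.1, 0.0, -0.4]
opening: 0.359
grip_force: 0.0
```

>>> move_arm(
  moves=[0, 0, 0.134, 0, 0, 0, 0.134, 0, 0, 0, 0, 0],
)

```text
t: 30.22
eef_pos: [495.5, 134.9, 109.2]
tcp_rot: [-3.14, 0.001, 1.145]
ft_force: [-0.2, 1.1, 0.7]
opening: 0.358
grip_force: 0.0
```

Run:
```python
from h import *
plan(496,134.9,110,1.15)
```

```text
t 30.23 pos [495.5 134.9 109.2] yaw 1.145 q6 0.56 F [-0.2  1.1  0.7] M [-0.022 -0.052  0.014] op 34.0 gf 0.0
shift mm [ 0.2  0.5 -0.8] norm [ 0.001  0.003 -0.006] turn rad -0.005 norm -0.003
```

>>> move_arm(
  moves=[0, 0, 0, 0, 0, 0, 0, 0, 0, 0, 0, 0],
  claw=0,
)

```text
t: 30.6
eef_pos: [496.1, 135.1, 110.2]
tcp_rot: [3.141, -0.0, 1.147]
ft_force: [-5.0, 2.7, 3.4]
opening: 0.1
grip_force: 30.0
```

>>> move_arm(
  moves=[0, 0, 0.0025, 0.06, 0, 0, 0, 0],
)

```text
t: 30.85
eef_pos: [496.0, 135.1, 109.8]
tcp_rot: [3.141, -0.0, 1.054]
ft_force: [-1.8, 1.0, 7.0]
opening: 0.102
grip_force: 30.0
```

Run:
```python
from h import *
plan(602.6,108.2,150,.768)
```

```text
t 30.85 pos [496.  135.1 109.8] yaw 1.054 q6 0.65 F [-1.8  1.   7. ] M [ 0.035  0.289 -0.106] op 9.7 gf 30.0
shift mm [ 29.3 106.  -40.2] norm [ 0.195  0.706 -0.268] turn rad 0.286 norm 0.182
```

>>> move_arm(
  moves=[0, 0, 0.0027, 0.064, 0, 0, 0, 0],
)

```text
t: 31.1
eef_pos: [496.0, 135.1, 109.4]
tcp_rot: [3.141, -0.0, 0.954]
ft_force: [-2.1, 0.8, 6.7]
opening: 0.104
grip_force: 30.0
```

Run:
```python
from h import *
plan(602.6,108.2,150,.768)
```

```text
t 31.1 pos [496.  135.1 109.4] yaw 0.954 q6 0.75 F [-2.1  0.8  6.7] M [ 0.074  0.318 -0.189] op 9.9 gf 30.0
shift mm [ 39.7 102.5 -40.6] norm [ 0.265  0.683 -0.271] turn rad 0.186 norm 0.118
```

>>> move_arm(
  moves=[0, 0, 0, 0, 0, 0, -0.1, 0, 0, 0, -0.17, 0, 0.132, 0.341, 0, 0, 0.133, 0.342, 0, 0, 0, 0, 0, 0.118, 0, 0, 0.135, 0, 0, 0, 0.135, 0, 0, 0, 0, 0],
  claw=34,
)

```text
t: 32.22
eef_pos: [602.0, 107.9, 108.6]
tcp_rot: [-3.14, 0.002, 0.768]
ft_force: [0.7, -0.2, 1.4]
opening: 0.36
grip_force: 0.0
```

>>> move_arm(
  moves=[0, 0, 0, 0, 0, 0, 0, 0, 0, 0, 0, 0],
  claw=0,
)

```text
t: 32.6
eef_pos: [602.7, 108.1, 109.6]
tcp_rot: [3.141, -0.001, 0.768]
ft_force: [-2.3, 3.1, 3.3]
opening: 0.104
grip_force: 29.9
```

>>> move_arm(
  moves=[0, 0, 0.0025, 0.06, 0, 0, 0, 0],
)

```text
t: 32.85
eef_pos: [602.7, 108.2, 109.2]
tcp_rot: [3.141, -0.001, 0.674]
ft_force: [-1.3, 1.1, 5.3]
opening: 0.104
grip_force: 30.0
```

Run:
```python
from h import *
plan(602.6,108.2,110,.668)
```

```text
t 32.85 pos [602.7 108.2 109.2] yaw 0.674 q6 0.97 F [-1.3  1.1  5.3] M [ 0.087  0.278 -0.125] op 9.9 gf 30.0
shift mm [-0.  -0.  -0.8] norm [-0.    -0.    -0.005] turn rad 0.006 norm 0.004
```

>>> move_arm(
  moves=[0, 0, 0.0027, 0.064, 0, 0, 0, 0],
)

```text
t: 33.1
eef_pos: [602.6, 108.2, 108.8]
tcp_rot: [3.141, -0.001, 0.574]
ft_force: [-1.8, 0.4, 5.8]
opening: 0.102
grip_force: 30.0
```

Run:
```python
from h import *
plan(469,28.6,150,2.07)
```

```text
t 33.1 pos [602.6 108.2 108.8] yaw 0.574 q6 1.07 F [-1.8  0.4  5.8] M [ 0.149  0.345 -0.141] op 9.7 gf 30.0
shift mm [-155.4   -5.7  -41.2] norm [-1.036 -0.038 -0.275] turn rad -1.496 norm -0.953
```

>>> move_arm(
  moves=[0, 0, 0, 0, 0, 0, -0.1, 0, 0, 0, -0.17, 0, -0.345, -0.013, 0, 0, -0.345, -0.013, 0, 0, -0.346, -0.012, 0, 0, 0, 0, 0, -0.1058, 0, 0, 0, -0.1058, 0, 0, 0, -0.1058, 0, 0, 0, -0.1058],
  claw=34,
)

```text
t: 34.35
eef_pos: [469.1, 28.5, 149.5]
tcp_rot: [3.14, -0.0, 1.244]
ft_force: [-0.2, 0.5, -1.0]
opening: 0.356
grip_force: 0.0
```

>>> move_arm(
  moves=[0, 0, 0, -0.1058, 0, 0, 0, -0.1058, 0, 0, 0, -0.1058, 0, 0, 0, -0.1058, 0, 0, 0, -0.1058, 0, 0, 0, 0, 0, 0, 0.131, 0, 0, 0, 0.131, 0, 0, 0, 0, 0],
)

```text
t: 35.48
eef_pos: [468.4, 28.6, 108.9]
tcp_rot: [-3.14, -0.001, 2.065]
ft_force: [0.3, -0.1, 0.7]
opening: 0.356
grip_force: 0.0
```

>>> move_arm(
  moves=[0, 0, 0, 0, 0, 0, 0, 0, 0, 0, 0, 0],
  claw=0,
)

```text
t: 35.85
eef_pos: [469.0, 28.6, 109.8]
tcp_rot: [3.141, 0.001, 2.068]
ft_force: [0.8, 1.3, 0.8]
opening: 0.104
grip_force: 29.9
```

>>> move_arm(
  moves=[0, 0, 0.0025, 0.06, 0, 0, 0, 0],
)

```text
t: 36.1
eef_pos: [469.1, 28.7, 109.4]
tcp_rot: [3.141, 0.0, 1.974]
ft_force: [-1.6, 1.2, 4.9]
opening: 0.102
grip_force: 30.0
```

Run:
```python
from h import *
plan(469,28.6,110,2.07)
```

```text
t 36.1 pos [469.1  28.7 109.4] yaw 1.974 q6 -0.48 F [-1.6  1.2  4.9] M [ 0.055  0.007 -0.162] op 9.7 gf 30.0
shift mm [-0.  -0.1 -0.6] norm [-0.    -0.001 -0.004] turn rad -0.096 norm -0.061
```

Create m.py:
```python
from h import *
r=[]
for _ in range(4):
    s=monitor.state(); r.append(s["moment"][2]); viewer.read_camera("wrist")
print("t",round(s["t"],2),"Mz",np.round(np.mean(r),3),"sd",np.std(r).round(3),"yaw",s["tcp_rot"][2].round(3),"z",s["eef_pos"][2].round(1),"F",s["ft_force"].round(1))
```

```text
(no output)
```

>>> move_arm(
  moves=[0, 0, 0.0027, 0.064, 0, 0, 0, 0],
)

```text
t: 36.35
eef_pos: [469.1, 28.6, 109.0]
tcp_rot: [3.141, 0.0, 1.874]
ft_force: [-0.8, 1.3, 5.6]
opening: 0.104
grip_force: 30.0
```

```bash
python3 m.py
```

```text
t 36.5 Mz -0.152 sd 0.012 yaw 1.876 z 109.0 F [-0.4 -0.5  5.6]
```

>>> move_arm(
  moves=[0, 0, 0.0021, 0.05, 0, 0, 0, 0],
)

```text
t: 36.8
eef_pos: [469.1, 28.6, 108.8]
tcp_rot: [3.141, 0.0, 1.796]
ft_force: [-0.6, 0.9, 7.0]
opening: 0.105
grip_force: 30.0
```

```bash
python3 m.py
```

```text
t 36.95 Mz -0.12 sd 0.033 yaw 1.797 z 108.8 F [-0.7  0.4  5.6]
```

>>> move_arm(
  moves=[0, 0, 0.0021, 0.05, 0, 0, 0, 0],
)

```text
t: 37.25
eef_pos: [469.1, 28.6, 108.4]
tcp_rot: [3.141, 0.0, 1.718]
ft_force: [-1.3, 0.3, 6.7]
opening: 0.1
grip_force: 30.0
```

```bash
python3 m.py
```

```text
t 37.4 Mz -0.17 sd 0.045 yaw 1.719 z 108.5 F [-0.7 -0.2  7. ]
```

>>> move_arm(
  moves=[0, 0, 0.0013, 0.032, 0, 0, 0, 0],
)

```text
t: 37.7
eef_pos: [469.1, 28.6, 108.3]
tcp_rot: [3.141, 0.0, 1.668]
ft_force: [-1.0, 0.5, 7.0]
opening: 0.105
grip_force: 30.0
```

```bash
python3 m.py
```

```text
t 37.85 Mz -0.014 sd 0.028 yaw 1.669 z 108.3 F [0.7 0.5 7.4]
```

>>> move_arm(
  moves=[0, 0, 0.0013, 0.032, 0, 0, 0, 0],
)

```text
t: 38.15
eef_pos: [469.1, 28.6, 108.2]
tcp_rot: [3.141, 0.0, 1.618]
ft_force: [-1.5, 1.5, 8.1]
opening: 0.101
grip_force: 30.0
```

```bash
python3 m.py
```

```text
t 38.3 Mz 0.039 sd 0.008 yaw 1.618 z 108.2 F [-1.7  1.   7.7]
```

>>> move_arm(
  moves=[0, 0, 0.001, 0.025, 0, 0, 0.001, 0.025, 0, 0, 0, 0],
)

```text
t: 38.72
eef_pos: [469.1, 28.6, 108.1]
tcp_rot: [3.14, 0.0, 1.54]
ft_force: [-1.3, 0.3, 11.8]
opening: 0.1
grip_force: 30.0
```

```bash
python3 m.py
```

```text
t 38.88 Mz 0.311 sd 0.015 yaw 1.541 z 108.1 F [-1.8  1.1 10.4]
```

>>> move_arm(
  moves=[0, 0, 0, 0, 0, 0, -0.1, 0, 0, 0, -0.17, 0, 0.1856, 0.2913, 0, 0, 0.1856, 0.2913, 0, 0, 0.1856, 0.2913, 0, 0, 0, 0, 0, 0.1026, 0, 0, 0, 0.1026, 0, 0, 0, 0.1026, 0, 0, 0, 0.1026],
  claw=34,
)

```text
t: 40.17
eef_pos: [602.4, 107.8, 147.4]
tcp_rot: [-3.141, 0.001, 0.889]
ft_force: [0.2, -1.2, 0.9]
opening: 0.359
grip_force: 0.0
```

>>> move_arm(
  moves=[0, 0, 0, 0.1026, 0, 0, 0, 0.1026, 0, 0, 0, 0, 0, 0, 0.133, 0, 0, 0, 0.133, 0, 0, 0, 0, 0],
)

```text
t: 40.92
eef_pos: [601.9, 107.7, 106.6]
tcp_rot: [-3.14, 0.002, 0.574]
ft_force: [0.2, 0.3, -0.0]
opening: 0.356
grip_force: 0.0
```

>>> move_arm(
  moves=[0, 0, 0, 0, 0, 0, 0, 0, 0, 0, 0, 0],
  claw=0,
)

```text
t: 41.3
eef_pos: [602.6, 108.0, 108.4]
tcp_rot: [3.142, -0.001, 0.571]
ft_force: [-5.7, 10.7, 5.0]
opening: 0.107
grip_force: 29.9
```

```bash
python3 m.py
```

```text
t 41.45 Mz -0.07 sd 0.011 yaw 0.571 z 108.4 F [-1.9  3.3  5.8]
```

>>> move_arm(
  moves=[0, 0, 0.0021, 0.05, 0, 0, 0.0021, 0.05, 0, 0, 0, 0],
)

```text
t: 41.88
eef_pos: [602.6, 108.1, 107.8]
tcp_rot: [-3.141, -0.001, 0.413]
ft_force: [-3.4, 3.8, 6.9]
opening: 0.102
grip_force: 30.0
```

```bash
python3 m.py
```

```text
t 42.02 Mz -0.155 sd 0.02 yaw 0.414 z 107.8 F [-2.2  3.6  6.5]
```

>>> move_arm(
  moves=[0, 0, 0.001, 0.025, 0, 0, 0.001, 0.025, 0, 0, 0, 0],
)

```text
t: 42.45
eef_pos: [602.6, 108.1, 107.7]
tcp_rot: [-3.142, -0.001, 0.335]
ft_force: [-3.5, 4.1, 8.2]
opening: 0.101
grip_force: 30.0
```

```bash
python3 m.py
```

```text
t 42.6 Mz 0.138 sd 0.023 yaw 0.336 z 107.7 F [-2.2  3.8  8.5]
```

>>> move_arm(
  moves=[0, 0, 0.0006, 0.016, 0, 0, 0.0006, 0.016, 0, 0, 0, 0],
)

```text
t: 43.02
eef_pos: [602.6, 108.2, 107.6]
tcp_rot: [3.142, -0.001, 0.285]
ft_force: [-3.8, 3.2, 8.6]
opening: 0.107
grip_force: 30.0
```

```bash
python3 m.py
python3 - <<'E'
from h import *
plan(496,134.9,150,.954)
plan(575.7,1.6,150,-.575)
E
```

```text
t 43.17 Mz 0.354 sd 0.025 yaw 0.286 z 107.6 F [-2.9  4.2  9.2]
t 43.23 pos [602.6 108.2 107.6] yaw 0.286 q6 1.35 F [-4.1  2.9  9.2] M [0.675 0.686 0.36 ] op 9.8 gf 30.0
shift mm [-94.7 -55.7 -42.4] norm [-0.631 -0.371 -0.282] turn rad -0.668 norm -0.425
t 43.23 pos [602.6 108.2 107.6] yaw 0.286 q6 1.35 F [-4.1  2.9  9.2] M [0.675 0.686 0.36 ] op 9.8 gf 30.0
shift mm [-55.8  94.7 -42.4] norm [-0.372  0.631 -0.282] turn rad 0.861 norm 0.548
```

>>> move_arm(
  moves=[0, 0, 0, 0, 0, 0, -0.1, 0, 0, 0, -0.18, 0, -0.316, -0.186, 0, 0, -0.316, -0.186, 0, 0, 0, 0, 0, -0.1063, 0, 0, 0, -0.1063, 0, 0, 0, -0.1063, 0, 0, 0, -0.1063, 0, 0, 0.135, 0],
  claw=34,
)

```text
t: 44.48
eef_pos: [497.0, 134.7, 130.1]
tcp_rot: [3.139, -0.002, 0.955]
ft_force: [0.4, 0.9, -0.6]
opening: 0.355
grip_force: 0.0
```

>>> move_arm(
  moves=[0, 0, 0.135, 0, 0, 0, 0, 0],
)

```text
t: 44.72
eef_pos: [495.7, 134.5, 108.0]
tcp_rot: [-3.141, 0.001, 0.953]
ft_force: [0.2, -0.1, 0.2]
opening: 0.355
grip_force: 0.0
```

>>> move_arm(
  moves=[0, 0, 0, 0, 0, 0, 0, 0, 0, 0, 0, 0],
  claw=0,
)

```text
t: 45.1
eef_pos: [495.9, 134.8, 108.8]
tcp_rot: [3.141, -0.0, 0.953]
ft_force: [-7.2, 7.5, 6.1]
opening: 0.106
grip_force: 29.9
```

```bash
python3 m.py
```

```text
t 45.25 Mz -0.129 sd 0.012 yaw 0.952 z 108.8 F [-2.9  1.9  6. ]
```

>>> move_arm(
  moves=[0, 0, 0.0021, 0.05, 0, 0, 0.0021, 0.05, 0, 0, 0, 0],
)

```text
t: 45.68
eef_pos: [495.8, 134.9, 108.1]
tcp_rot: [3.142, -0.0, 0.794]
ft_force: [-2.4, 2.1, 6.8]
opening: 0.106
grip_force: 30.0
```

```bash
python3 m.py
```

```text
t 45.83 Mz -0.136 sd 0.029 yaw 0.795 z 108.1 F [-2.8  1.7  6. ]
```

>>> move_arm(
  moves=[0, 0, 0.001, 0.025, 0, 0, 0.001, 0.025, 0, 0, 0, 0],
)

```text
t: 46.25
eef_pos: [495.8, 135.0, 107.9]
tcp_rot: [3.142, -0.0, 0.717]
ft_force: [-3.7, 1.8, 7.4]
opening: 0.102
grip_force: 30.0
```

```bash
python3 m.py
```

```text
t 46.4 Mz 0.017 sd 0.021 yaw 0.717 z 107.9 F [-4.1  2.2  7.8]
```

>>> move_arm(
  moves=[0, 0, 0.0008, 0.022, 0, 0, 0.0008, 0.022, 0, 0, 0, 0],
)

```text
t: 46.82
eef_pos: [495.8, 135.0, 107.9]
tcp_rot: [3.141, -0.0, 0.648]
ft_force: [-3.8, 2.6, 10.3]
opening: 0.104
grip_force: 30.0
```

```bash
python3 m.py
python3 - <<'E'
from h import *
plan(575.7,1.6,150,-.575)
E
```

```text
t 46.98 Mz 0.224 sd 0.02 yaw 0.648 z 107.9 F [-3.   2.  10.3]
t 47.02 pos [495.8 135.  107.9] yaw 0.648 q6 1.06 F [-3.9  2.4  9.3] M [0.424 0.621 0.201] op 10.1 gf 30.0
shift mm [-16.9 154.6 -42.1] norm [-0.113  1.03  -0.281] turn rad 1.223 norm 0.779
```

>>> move_arm(
  moves=[0, 0, 0.0005, 0.016, 0, 0, 0, 0],
)

```text
t: 47.28
eef_pos: [495.8, 135.0, 107.8]
tcp_rot: [3.141, -0.0, 0.623]
ft_force: [-4.6, 2.8, 10.8]
opening: 0.102
grip_force: 30.0
```

```bash
python3 m.py
```

```text
t 47.42 Mz 0.316 sd 0.033 yaw 0.624 z 107.8 F [-4.1  3.3  9.7]
```

>>> move_arm(
  moves=[0, 0, 0, 0, 0, 0, -0.1, 0, 0, 0, -0.18, 0, -0.0287, 0.344, 0, 0, -0.0287, 0.344, 0, 0, -0.0287, 0.345, 0, 0, 0, 0, 0, 0.109, 0, 0, 0, 0.109, 0, 0, 0, 0.109, 0, 0, 0, 0.109],
  claw=34,
)

```text
t: 48.72
eef_pos: [576.0, 1.1, 150.0]
tcp_rot: [3.141, -0.001, -0.068]
ft_force: [0.1, 0.3, 0.4]
opening: 0.36
grip_force: 0.0
```

>>> move_arm(
  moves=[0, 0, 0, 0.109, 0, 0, 0, 0.109, 0, 0, 0, 0.109, 0, 0, 0, 0, 0, 0, 0.133, 0, 0, 0, 0.133, 0, 0, 0, 0, 0],
)

```text
t: 49.6
eef_pos: [575.3, 1.3, 108.5]
tcp_rot: [3.141, 0.002, -0.572]
ft_force: [0.3, 0.1, 0.8]
opening: 0.358
grip_force: 0.0
```

Run:
```python
from h import *
plan(575.7,1.6,108,-.575)
```

```text
t 49.6 pos [575.3   1.3 108.5] yaw -0.572 q6 2.03 F [0.3 0.1 0.8] M [ 0.083  0.041 -0.011] op 34.1 gf 0.0
shift mm [ 0.2 -0.5  0.5] norm [ 0.001 -0.003  0.003] turn rad 0.003 norm 0.002
```

>>> move_arm(
  moves=[0, -0.002, 0, 0, 0, 0, 0, 0, 0, 0, 0, 0],
  claw=0,
)

```text
t: 49.98
eef_pos: [576.1, 1.5, 109.7]
tcp_rot: [-3.141, -0.001, -0.575]
ft_force: [-2.9, -4.9, 3.3]
opening: 0.103
grip_force: 29.9
```

>>> move_arm(
  moves=[0, 0, 0.0021, 0.05, 0, 0, 0.0021, 0.05, 0, 0, 0, 0],
)

```text
t: 50.35
eef_pos: [576.1, 1.4, 109.1]
tcp_rot: [-3.141, -0.001, -0.733]
ft_force: [-1.9, -2.2, 6.0]
opening: 0.102
grip_force: 30.0
```

```bash
python3 m.py
```

```text
t 50.5 Mz -0.144 sd 0.028 yaw -0.732 z 109.1 F [-1.6 -1.3  4.9]
```

>>> move_arm(
  moves=[0, 0, 0.001, 0.025, 0, 0, 0.001, 0.025, 0, 0, 0, 0],
)

```text
t: 50.92
eef_pos: [576.1, 1.3, 109.0]
tcp_rot: [-3.142, -0.001, -0.81]
ft_force: [-2.5, -2.0, 8.9]
opening: 0.102
grip_force: 30.0
```

```bash
python3 m.py
```

```text
t 51.08 Mz 0.256 sd 0.056 yaw -0.809 z 109.0 F [-3.  -1.9  9.1]
```

>>> move_arm(
  moves=[0, 0, 0.0004, 0.012, 0, 0, 0, 0],
)

```text
t: 51.38
eef_pos: [576.1, 1.3, 109.0]
tcp_rot: [-3.141, -0.001, -0.828]
ft_force: [-3.4, -2.0, 8.7]
opening: 0.102
grip_force: 30.1
```

```bash
python3 m.py
python3 - <<'E'
from h import *
plan(469,28.6,150,1.541)
E
```

```text
t 51.52 Mz 0.359 sd 0.024 yaw -0.828 z 109.0 F [-2.5 -1.5  9. ]
t 51.58 pos [576.1   1.3 109. ] yaw -0.828 q6 2.29 F [-2.9 -1.6  8.4] M [-0.267  0.615  0.375] op 9.5 gf 30.1
shift mm [-92.5  60.4 -41. ] norm [-0.617  0.403 -0.273] turn rad -2.369 norm -1.508
```

>>> move_arm(
  moves=[0, 0, 0, 0, 0, 0, -0.1, 0, 0, 0, -0.18, 0, -0.308, 0.201, 0, 0, -0.309, 0.202, 0, 0, 0, 0, 0, -0.116, 0, 0, 0, -0.116, 0, 0, 0, -0.116, 0, 0, 0, -0.116, 0, 0, 0, -0.116],
  claw=34,
)

```text
t: 52.82
eef_pos: [469.2, 29.1, 151.0]
tcp_rot: [3.141, -0.001, 0.087]
ft_force: [-0.2, 0.2, -0.6]
opening: 0.357
grip_force: 0.0
```

>>> move_arm(
  moves=[0, 0, 0, -0.116, 0, 0, 0, -0.116, 0, 0, 0, -0.116, 0, 0, 0, -0.116, 0, 0, 0, -0.116, 0, 0, 0, -0.116, 0, 0, 0, -0.116, 0, 0, 0, -0.116, 0, 0, 0.137, 0, 0, 0, 0.137, 0],
)

```text
t: 54.08
eef_pos: [469.4, 29.1, 109.5]
tcp_rot: [3.14, 0.0, 1.539]
ft_force: [-0.0, -0.0, -0.2]
opening: 0.357
grip_force: 0.0
```

>>> move_arm(
  moves=[0, 0, 0, 0],
)

```text
t: 54.2
eef_pos: [468.6, 29.1, 108.8]
tcp_rot: [-3.14, -0.0, 1.539]
ft_force: [0.2, 0.8, -0.5]
opening: 0.355
grip_force: 0.0
```

>>> move_arm(
  moves=[0, 0, 0, 0, 0, 0, 0, 0, 0, 0, 0, 0],
  claw=0,
)

```text
t: 54.58
eef_pos: [469.1, 29.1, 109.6]
tcp_rot: [3.141, 0.0, 1.539]
ft_force: [-0.5, 0.5, 5.1]
opening: 0.105
grip_force: 30.0
```

```bash
python3 m.py
```

```text
t 54.73 Mz 0.26 sd 0.048 yaw 1.539 z 109.6 F [-2.3  0.6  6.7]
```

>>> move_arm(
  moves=[0, 0, 0, 0.01, 0, 0, 0, 0],
)

```text
t: 55.02
eef_pos: [469.1, 29.1, 109.5]
tcp_rot: [3.141, 0.0, 1.523]
ft_force: [-1.2, -0.9, 6.6]
opening: 0.103
grip_force: 30.0
```

```bash
python3 m.py
```

```text
t 55.17 Mz 0.303 sd 0.02 yaw 1.524 z 109.5 F [ 0.3 -0.1  6.9]
```

>>> move_arm(
  moves=[0, 0, 0, 0, 0, 0, 0, 0, 0, 0, -0.15, 0, 0, 0, -0.3, 0, 0, 0, -0.3, 0, 0, 0, 0, 0, 0, 0, 0, 0],
  claw=34,
)

```text
t: 56.1
eef_pos: [468.5, 29.1, 220.8]
tcp_rot: [-3.141, 0.0, 1.523]
ft_force: [-0.5, -0.5, -0.4]
opening: 0.359
grip_force: 0.0
```

Run:
```python
from h import *
plan(469,28.6,220,1.52)
im=viewer.read_camera("scene"); cv2.imwrite("pics/s9.png",cv2.resize(im[120:300,200:440,::-1],(800,600)))
```

```text
t 56.1 pos [468.5  29.1 220.8] yaw 1.523 q6 -0.03 F [-0.5 -0.5 -0.4] M [ 0.004 -0.081  0.018] op 34.1 gf 0.0
shift mm [-0.5  0.5  0.8] norm [-0.003  0.004  0.005] turn rad 0.003 norm 0.002
```

View pics/s9.png

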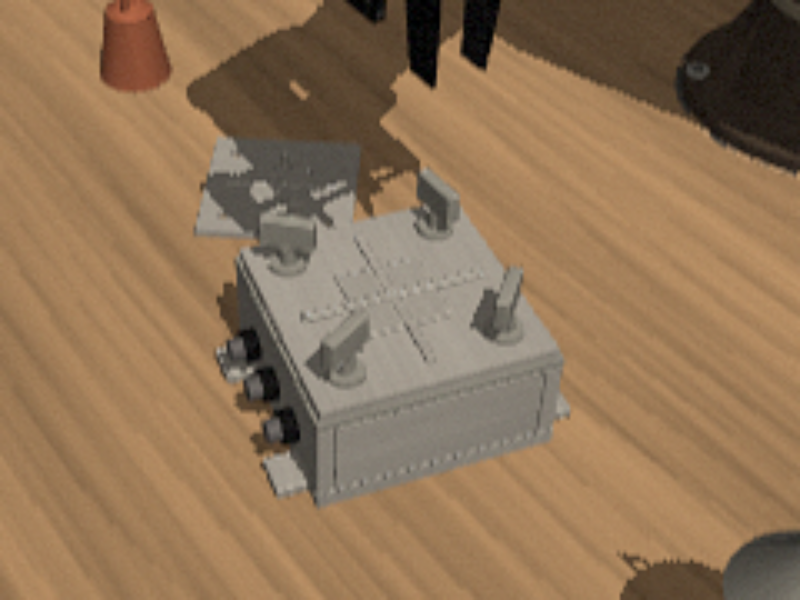

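The cover lies flat on the box (centre about (400,300) in the crop). All four wings are down, the gripper is clear of everything, and the bystanders in view (cowbell, part of the lantern) look untouched.

```bash
python3 -c "
from cell import order
print(order.job_done())"
```

```text
the job is handed in; nothing more can be done
None
```

I tightened all four wing screws crosswise in four rounds to a snug 0.30–0.36 N m, left the cover looking flat on its rim, kept clear of the bystanders, and handed the job in at about 56 s; no verdict came back.

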